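# Weigh the jar of screws on the bench balance

## Robot

A 7-joint arm with a two-finger parallel gripper is mounted at the origin on a cart in front of the work surface, level with it; the furniture and walls round the work are solid. World frame = base frame: x ahead of the robot, y to its left, z up, the work surface at z = 0. Lengths are in m, angles in rad, forces in N, time in s.
With the tool pointing down it reaches from about 0.4 to 0.85 m from the base axis. Payload 10.4 kg.
Tool frame: the origin (TCP) lies between the finger pads; the fingertips stand tcp_to_tips ahead of it and the grasp point (between the pads) lies 8 mm behind it (tcp_to_tips is the distance from the TCP to the fingertips, in m); z points along the fingers, y is the line along which they close (so a half turn about z gives the same grasp; the last joint's range is limited). The gripper opens to 85 mm and grips with 20 to 120 N. Pads are 22 mm wide; open, the fingers measure 114 mm over their backs; the gripper's body (76 mm by 85 mm) begins 54 mm behind the grasp point. The pads swing forward as they close: fully open they stand 13 mm farther back than shut.
Start: joints at [-1.156, 0.332, -0.065, 1.46, 0.022, 1.35, -0.088], TCP at [0.265, 0.566, 0.242] pointing down, gripper open.
Joint ranges: [-2.6, 2.6], [-0.5, 2.12], [-1.47, 1.34], [0.16, 2.42], [-1.27, 4.41], [0.06, 2.06], [-2.6, 2.6]. Speed limits (rad/s): [2.22, 2.22, 2.79, 2.79, 3.14, 3.14, 3.14].

## Interface

Orientations are given as a unit quaternion [x, y, z, w].
In Python, from workcell import * gives the robot as it stands.
- The arm moves only by the tool apply_moves, never from a script. Its argument "rows" is a list of rows, each an object of numbers: "x", "y", "z": the shift along the tool's x, y, z in mm; "ax", "ay", "az": the turn, a rotation vector about the tool's x, y, z in degrees; "gripper": the closure, from 0 (fully open) to 1 (shut). A call has 1 to 5 rows; each row shifts and turns the commanded pose from where the row before left it, along the tool's axes as they then stand; what a row does not reach is not made up. A row lasts 1/12 s, in which the tool goes at most 41.7 mm and 7.16 degrees, less where a joint would pass 70% of its speed; a pose out of reach is approached as far as the arm can. A call with a gripper value outside its range is refused whole. The fingers move at their own pace and stop on an object; "newtons" is the grip in N (left out, the last holds). Time passes only in rows, so rows that do not move let the fingers close. It gives the time, the measured TCP pose, the force, the opening and the grip force at its end, in the units of the state.
- get_obs(): the state, without advancing time (a new reading comes with each control period).
- camera(name): name is "scene" or "top"; returns a dict with "color" (384x512x3 uint8, red, green, blue), "fov_y" (degrees; the focal length in pixels is half the picture's height over the tangent of half this angle, whatever the lens; pixels are square), "cx", "cy" (the principal point, pixels), "rvec" (rotation vector, rad) and "tvec" (3), from world to camera coordinates, as OpenCV has them. Camera axes: x right, y down, z forward; pixel columns grow to the right and rows downward; lengths in m; the calibration is good to about 2 mm. A picture is of the moment at which its call begins. There is no depth.
- hand_in(): hands the job in; it is judged then, once.
The state is a dict: "clock": time; "joint_pos": joint angles; "joint_velocities": joint speeds; "tau": joint torques, N m; "position": TCP position; "ee_rot": TCP orientation; "ft_force": force on the tool from outside, world axes, zero at the start; "torque": the same for the moment, N m; "grip_width": opening from 0.0 (shut) to 1.0 (fully open); "grasp_force": force on a finger pad.
Only numpy, scipy, OpenCV 4.12 (cv2) and the standard library are available. Lean on these libraries where they do the work, as an engineer would, in place of code of your own. Each camera call takes 0.05 s, during which the arm holds its last target. There are 200 camera calls.

## Task

Weigh the squat lidded jar of screws for the stock count: stand it on the left pan of the balance and put the large weight on the right pan, adding the small weight there as well only if it is needed. Then slide the rider along its bar until the beam comes to rest level, with the pointer at the middle mark. Set things down gently and upright, leave a weight that is not needed standing on the bench, and do not disturb the other things.

Things in the scene. Friction and masses are not known exactly. Their poses are not given: they have to be found in the camera images.
- balance: Two-pan bench balance, fixed: grey foot 125 x 290 x 30 mm, origin under its centre; x points away from the robot, y along the beam to the left. The beam pivots 62 mm up; its upright pointer moves before a white index plate (62 mm wide, top 148 mm up) behind the beam. The graduated rider bar runs along y at balance x = -0.100. Only plate, pointer and rider stand above the pans.
- beam (a joint): Angle of the beam: 0 = level (pointer at the middle mark), positive = right pan down, negative = left pan down; stops at +-0.1. It swings freely, damped, and settles in about 1.5 s. With empty pans and the rider at 0 it is level. Each gram too much on a side tilts it by about 0.005 rad; beyond about 20 g it lies on its stop.
- pan_left_floor (a point): Centre of the left (+y) pan's floor: round steel pan, flat floor 56 mm in radius, rim 64 mm in radius and 5 mm above the floor. The pans stay horizontal as the beam tilts; level, the floor is 84 mm above the bench, and it rises or sinks by up to 11 mm. It does not matter where on a pan a thing stands.
- pan_right_floor (a point): Centre of the right (-y) pan's floor, 220 mm from the left one; otherwise the same.
- rider (a joint): Position of the rider on its bar: 0 at the left end, 0.110 m at the right end. Each 10 mm to the right counts as 10.9 g more on the right pan, so the full travel is 120 g. It stays where it is left (sliding friction 0.5 N). At the start it stands anywhere from 0 to 0.05.
- rider_tab (a point): Middle of the top edge of the rider's upright finger tab: dark steel, 10 mm thick along the bar, 14 mm deep, 26 mm tall above a 24 mm wide saddle; its top is about 108 mm above the bench. Slide it from above with the fingers on either side along the bar; read the beam only when they do not touch it. The tab leans with the beam by up to 5 mm.
- jar: Jar of screws to be weighed: round grey jar 52 mm across with a pale lid 50 mm across, 66 mm high in all (lid from 52 mm up), standing on the bench; origin at the centre of its underside, z up. Its mass is unknown, 215 to 390 g.
- weight_large: Large steel weight, 200 g: cylinder 34 mm across and 30 mm high with a 17 mm knob on top, 45 mm high in all; origin at the centre of its underside, z up.
- weight_small: Small steel weight, 100 g: cylinder 27 mm across and 24 mm high with a 13 mm knob on top, 37 mm high in all; origin at the centre of its underside, z up.
- marker: Bystander: marker pen, 135 x 17 mm, lying on the bench; leave it alone.
- tape: Bystander: roll of black tape, 62 mm across, 19 mm high, lying flat; leave it alone.
- hex_set: Bystander: folded hex key set, 95 x 28 x 20 mm; leave it alone.
- lamp: Bystander: torch, 120 x 33 mm; leave it alone.
Not all that is in view belongs to the job. Leave any black look-alike of the weight_large alone.

How it is judged:
At the end, for the whole second after the job is handed in: The jar stands upright on the left pan and the large weight on the right one, each within 45 mm of the pan's centre; the small weight stands upright on the right pan or on the bench; the beam rests level within 0.025 rad (horizontal distance between jar and pan_left_floor below 0.045 m and z of jar in the frame of pan_left_floor between -0.006 and 0.006 m and angle between each of jar, weight_large's own z axis and vertical below 0.1 rad and horizontal distance between weight_large and pan_right_floor below 0.045 m and z of weight_large in the frame of pan_right_floor between -0.006 and 0.006 m and ((horizontal distance between weight_small and pan_right_floor below 0.045 m and z of weight_small in the frame of pan_right_floor between -0.006 and 0.006 m and angle between weight_small's own z axis and vertical below 0.1 rad) or (height (world z) of weight_small below 0.006 m and angle between weight_small's own z axis and vertical below 0.1 rad)) and value of joint beam between -0.025 and 0.025 rad and velocity of joint beam between -0.03 and 0.03 rad/s); the robot touches nothing.
It fails at once if a bystander is pushed more than 30 mm from its place (distance of any of marker, tape, hex_set, lamp from where it was at the start of the episode above 0.03 m).
It fails at once if the jar or a weight is dropped on, knocked against or pressed on the balance with more than 30 N (contact force between any of jar, weight_large, weight_small and balance above 30 N).
It also fails if it takes over 72 s, if anything falls off the work surface, if the arm or the gripper's body presses on something with over 40 N, if the wrist force passes 120 N, or if a joint passes its speed limit or range.

## Working session

There is one attempt and no reset: what is moved stays moved. The work goes in short steps, Python scripts to look and compute and a tool call to move; the robot and the scene stay as the last step left them, time stands still between calls to the robot, and variables do not carry over. Pictures are saved under pics/ and viewed, at most 10 in all, crops included, and the job is handed in when it is done.

Besides the shell and the picture viewer there is one more tool, called after ">>>" by a JSON object that holds its "api" and its "payload", one argument or row to a line. apply_moves: Moves the arm, as the interface text tells. Its arguments: {"type":"object","properties":{"rows":{"type":"array","items":{"type":"object","properties":{"x":{"type":"number"},"y":{"type":"number"},"z":{"type":"number"},"ax":{"type":"number"},"ay":{"type":"number"},"az":{"type":"number"},"gripper":{"type":"number"}}}},"newtons":{"type":"number"}},"required":["rows"]}

```bash
ls; mkdir -p pics; cat > h.py <<'E'
from workcell import *
import numpy as np, cv2
def cam(n,f=None):
    c=camera(n)
    if f: cv2.imwrite('pics/'+f,c['color'][:,:,::-1])
    return c
def prep(c):
    R=cv2.Rodrigues(np.array(c['rvec'],float))[0];t=np.array(c['tvec'],float).ravel()
    f=c['color'].shape[0]/2/np.tan(np.radians(c['fov_y'])/2)
    return R,t,f
def ray(c,u,v,z):
    R,t,f=prep(c);o=-R.T@t;d=R.T@np.array([(u-c['cx'])/f,(v-c['cy'])/f,1])
    return o+d*(z-o[2])/d[2]
def proj(c,p):
    R,t,f=prep(c);q=R@np.array(p)+t
    return q[0]/q[2]*f+c['cx'],q[1]/q[2]*f+c['cy']
E
python3 - <<'E'
from h import *
for n in ('top','scene'):
    c=cam(n,n+'0.png');R,t,f=prep(c);print(n,f,c['cx'],c['cy'],-R.T@t,R[2])
o=get_obs();print({k:np.round(v,4) for k,v in o.items()}); 
import workcell;print([k for k in dir(workcell) if not k.startswith('_')])
print(globals().get('tcp_to_tips'))
E
```

```text
pics
top 353.04777545168247 253.86386791508326 197.24387761066632 [ 0.35477235 -0.01090647  1.17895904] [ 0.21006633  0.00103305 -0.97768659]
scene 444.7226816944295 259.6235081082517 189.46653765422369 [-0.14099852 -0.84317736  0.60414471] [ 0.59050191  0.67960569 -0.43525119]
{'clock': np.float64(0.1), 'joint_pos': array([-1.1556,  0.3328, -0.0647,  1.4608,  0.0216,  1.3499, -0.0885]), 'joint_velocities': array([ 0.0024, -0.0005, -0.001 , -0.0015, -0.0018,  0.001 , -0.0009]), 'tau': array([ 1.80000e-03, -6.26738e+01,  4.94000e-02, -3.92428e+01,
        1.64000e-02,  7.00000e-03, -0.00000e+00]), 'position': array([0.2648, 0.5658, 0.2416]), 'ee_rot': array([ 2.171e-01,  9.761e-01, -6.000e-04, -1.000e-04]), 'ft_force': array([-0.4385,  0.5936,  0.2642]), 'torque': array([-0.0341, -0.0214,  0.0369]), 'grasp_force': np.float64(0.0), 'grip_width': np.float64(1.0012)}
['MotionError', 'camera', 'get_obs', 'hand_in', 'tcp_to_tips']
0.011
```

View pics/top0.png

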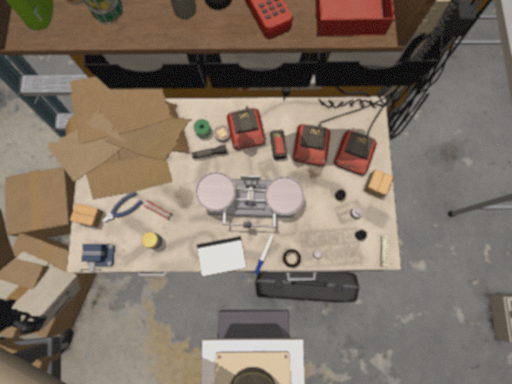

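View pics/scene0.png

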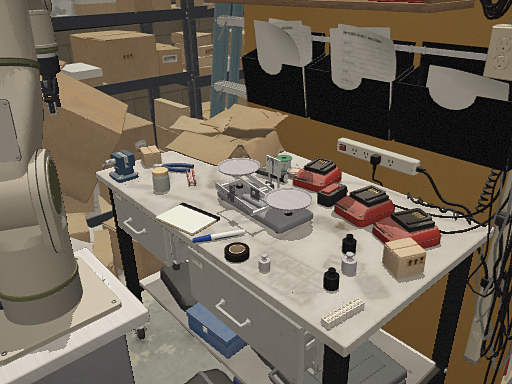

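The top view shows the jar at (151,241), the balance around (250,200), silver weights at (356,213) and (318,254), and black look-alikes at (340,195) and (361,235). I'll zoom in and measure.

```bash
python3 - <<'E'
from h import *
t=cv2.imread('pics/top0.png');s=cv2.imread('pics/scene0.png')
a=cv2.resize(t[165:270,130:330],None,fx=4,fy=4,interpolation=cv2.INTER_CUBIC)[:, :800]
cv2.imwrite('pics/a.png',a)
b=cv2.resize(t[180:270,300:380],None,fx=5,fy=5,interpolation=cv2.INTER_CUBIC)
d=cv2.resize(s[225:300,240:370],None,fx=3,fy=3,interpolation=cv2.INTER_CUBIC)
o=np.zeros((450,800,3),np.uint8);o[:450,:400]=b;o[:225,400:790]=d;
e=cv2.resize(s[160:205,140:240],None,fx=4,fy=4,interpolation=cv2.INTER_CUBIC);o[240:420,400:800]=e
cv2.imwrite('pics/b.png',o)
E
```

```text
(no output)
```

View pics/a.png

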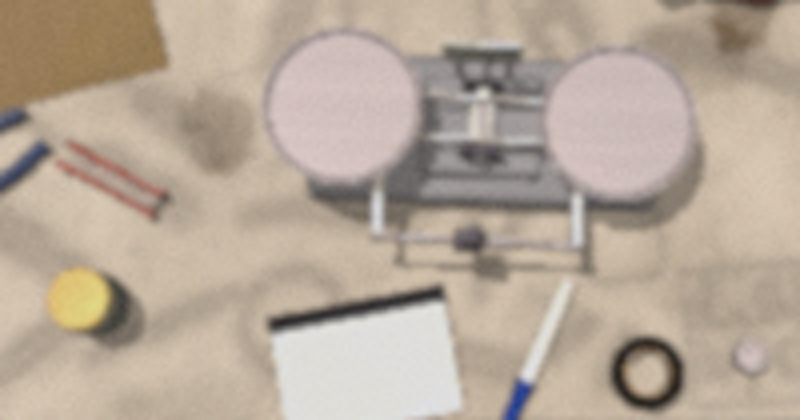

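View pics/b.png

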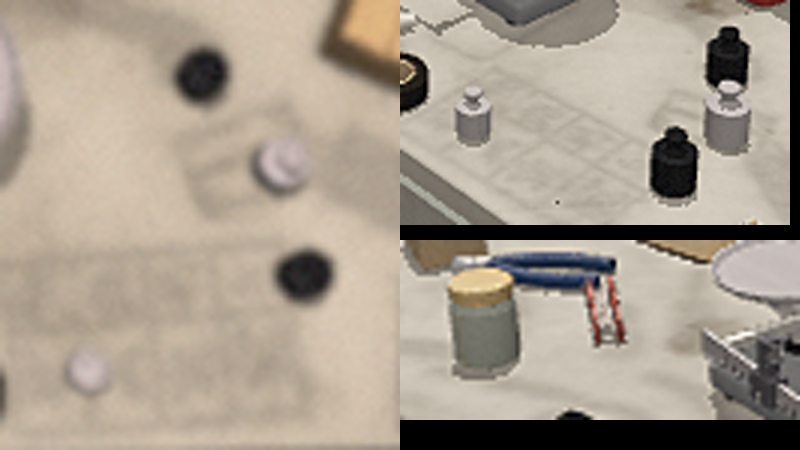

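Left pan is at about (215,191) and right pan at (285,196). The rider is at (247,224), the jar lid at (150,240), the large weight at (356,213) and the small one at (318,254). Next, positions.

```bash
cat >> h.py <<'E'
def comp(mask,u,v):
    n,l,s,c=cv2.connectedComponentsWithStats(mask.astype(np.uint8))
    i=min(range(1,n),key=lambda i:np.hypot(*(c[i]-[u,v]))+(1e3 if s[i,4]<8 else 0))
    return c[i],s[i]
E
python3 - <<'E'
from h import *
c=cam('top');im=c['color'];h=cv2.cvtColor(im,cv2.COLOR_RGB2HSV).astype(int)
s=cam('scene')
g=im.astype(int)
pink=(g[:,:,2]-g[:,:,1]>=0)&(g[:,:,0]>110)   # bench is yellowish: b<g
for n,u,v,z in(('L',215.5,191,.095),('R',284.8,195.7,.073),('big',356.4,213,.036),('small',317.6,254.4,.030)):
    m,st=comp(pink,u,v);print(n,m,st,ray(c,*m,z),ray(c,u,v,z))
ye=(h[:,:,1]>95)&(h[:,:,0]<35)&(h[:,:,2]>120)
m,st=comp(ye[:,:170]*1,150,240);print('jar',m,st,ray(c,*m,.066))
print('rider',ray(c,247.5,224.2,.108), 'bar ends(.08)',ray(c,130+375/4,165+237/4,.08),ray(c,130+578/4,165+245/4,.08))
# scene rays (b.png crop): knob/lid
print('scene big',ray(s,240+(730-400)/3,225+90/3,.045),'small',ray(s,240+(474-400)/3,225+93/3,.037),'jar',ray(s,140+(482-400)/4,160+(285-240)/4,.066))
print('rider scene',ray(s,140+(768-400)/4,160+(340-240)/4,.108))
print(im[195,285],im[213,356],im[240,300],im[240,150])
E
```

```text
L [218.11111111 210.22222222] [215 209   6   3   9] [0.54704581 0.10191539 0.095     ] [0.60861581 0.11108066 0.095     ]
R [285.         214.61538462] [280 213  11   3  13] [ 0.53541981 -0.10808797  0.073     ] [ 0.59680131 -0.10896161  0.073     ]
big [285.         214.61538462] [280 213  11   3  13] [ 0.5414634  -0.11133919  0.036     ] [ 0.54528996 -0.34543443  0.036     ]
small [300.07954545 278.31818182] [287 275  29   6  88] [ 0.33769622 -0.1546303   0.03      ] [ 0.41230088 -0.21347001  0.03      ]
jar [149.5078534  239.41884817] [142 232  16  16 191] [0.4603886 0.319392  0.066    ]
rider [0.50084207 0.01017016 0.108     ] bar ends(.08) [0.50498554 0.08513171 0.08      ] [ 0.49766052 -0.07372584  0.08      ]
scene big [ 0.54245902 -0.3554043   0.045     ] small [ 0.41020609 -0.22156857  0.037     ] jar [0.45356396 0.30295579 0.066     ]
rider scene [0.49737015 0.00167236 0.108     ]
[202 185 179] [170 159 154] [176 158 141] [223 203 126]
```

```bash
python3 - <<'E'
from h import *
c=cam('top');s=cam('scene')
for n,p in(('jar',(.460,.319,.066)),('jarb',(.46,.319,0)),('big',(.545,-.345,.045)),('small',(.412,-.2135,.037)),('L',(.6086,.1111,.095)),('R',(.5968,-.109,.073))): print(n,np.round(proj(s,p),1))
def seg(c,x0,x1,y0,y1,f):
    im=cv2.cvtColor(c['color'],cv2.COLOR_RGB2LAB).astype(int)[y0:y1,x0:x1]
    return f(im)
def show(nm,m,x0,y0,k=None):
    n,l,st,ce=cv2.connectedComponentsWithStats(m.astype(np.uint8))
    for i in range(1,n):
        if st[i,4]>12: print(nm,np.round(ce[i]+[x0,y0],1),st[i]+[x0,y0,0,0,0])
# silver: b channel lower than bench
for nm,cc,b in(('sbig',s,(334,364,248,280)),('ssmall',s,(254,276,250,275)),('tbig',c,(346,368,203,223)),('tsmall',c,(308,328,245,264)),('tL',c,(190,240,165,220)),('tR',c,(262,310,170,222)),('sL',s,(210,270,148,190)),('sR',s,(260,320,180,215))):
    im=cv2.cvtColor(cc['color'],cv2.COLOR_RGB2LAB).astype(int)[b[2]:b[3],b[0]:b[1]]
    show(nm,(im[:,:,2]<134)&(im[:,:,0]>90),b[0],b[2])
im=cv2.cvtColor(s['color'],cv2.COLOR_RGB2LAB).astype(int)[160:205,145:185]
show('slid',im[:,:,2]>145,145,160); show('sjar',(im[:,:,1]<127),145,160)
E
```

```text
jar [159.7 169.2]
jarb [162.1 188.4]
big [347.  252.6]
small [262.9 254.2]
L [238.8 166.4]
R [288.6 199. ]
sbig [348.8 263.5] [341 252  16  23 287]
ssmall [264. 263.] [259 254  11  18 167]
tbig [355.8 212.7] [351 208  11  10  84]
tsmall [317.2 253.9] [313 250   9   9  48]
tL [219.1 194.4] [ 196  172   44   48 1617]
tR [281.  197.4] [ 262  177   42   45 1506]
sL [267.7 167.1] [265 155   5  27  68]
sL [240.6 173.3] [ 216  158   54   32 1018]
sR [284.1 200.1] [ 260  180   53   35 1349]
slid [150.5 163.6] [146 160   9   7  15]
slid [159.7 171.4] [152 167  16  10 128]
sjar [161.3 183. ] [152 175  18  17 197]
```

>>> {"api": "apply_moves", "payload": {
  "rows": [
    {"az": -6.3},
    {"az": -6.3},
    {"az": -6.3},
    {"az": -6.2},
    {"gripper": 0}
  ],
  "newtons": 40
}}

```text
invalid input at $.rows[0]: expected keys x, y, z, ax, ay, az, gripper
```

>>> {"api": "apply_moves", "payload": {
  "rows": [
    {"x": -24,"y": -31},
    {"x": -24,"y": -31},
    {"x": -24,"y": -31},
    {"x": -24,"y": -31},
    {"x": -24,"y": -31}
  ]
}}

```text
invalid input at $.rows[0]: expected keys x, y, z, ax, ay, az, gripper
```

>>> {"api": "apply_moves", "payload": {
  "rows": [
    {"x": -25,"y": -31},
    {"x": -25,"y": -31},
    {"x": -25,"y": -31},
    {},
    {}
  ]
}}

```text
invalid input at $.rows[0]: expected keys x, y, z, ax, ay, az, gripper
```

All keys are required.

>>> {"api": "apply_moves", "payload": {
  "rows": [
    {"x": 0,"y": 0,"z": 0,"ax": 0,"ay": 0,"az": -6.3,"gripper": 0},
    {"x": 0,"y": 0,"z": 0,"ax": 0,"ay": 0,"az": -6.3,"gripper": 0},
    {"x": 0,"y": 0,"z": 0,"ax": 0,"ay": 0,"az": -6.3,"gripper": 0},
    {"x": 0,"y": 0,"z": 0,"ax": 0,"ay": 0,"az": -6.2,"gripper": 0},
    {"x": 0,"y": 0,"z": 0,"ax": 0,"ay": 0,"az": 0,"gripper": 0}
  ],
  "newtons": 40
}}

```text
clock: 0.72
position: [0.265, 0.566, 0.2422]
ee_rot: [-0.003, 1.0, -0.0, -0.0]
ft_force: [0.2, -0.5, 1.1]
grip_width: 0.998
grasp_force: 0.0
```

>>> {"api": "apply_moves", "payload": {
  "rows": [
    {"x": -24,"y": -31,"z": 0,"ax": 0,"ay": 0,"az": 0,"gripper": 0},
    {"x": -24,"y": -31,"z": 0,"ax": 0,"ay": 0,"az": 0,"gripper": 0},
    {"x": -24,"y": -31,"z": 0,"ax": 0,"ay": 0,"az": 0,"gripper": 0},
    {"x": -24,"y": -31,"z": 0,"ax": 0,"ay": 0,"az": 0,"gripper": 0},
    {"x": -24,"y": -31,"z": 0,"ax": 0,"ay": 0,"az": 0,"gripper": 0}
  ]
}}

```text
clock: 1.13
position: [0.3858, 0.4095, 0.2425]
ee_rot: [0.002, 1.0, 0.0, 0.0]
ft_force: [0.3, 1.1, 1.0]
grip_width: 0.996
grasp_force: 0.0
```

>>> {"api": "apply_moves", "payload": {
  "rows": [
    {"x": -25,"y": -31,"z": 0,"ax": 0,"ay": 0,"az": 0,"gripper": 0},
    {"x": -25,"y": -31,"z": 0,"ax": 0,"ay": 0,"az": 0,"gripper": 0},
    {"x": -25,"y": -31,"z": 0,"ax": 0,"ay": 0,"az": 0,"gripper": 0},
    {"x": 0,"y": 0,"z": 0,"ax": 0,"ay": 0,"az": 0,"gripper": 0},
    {"x": 0,"y": 0,"z": 0,"ax": 0,"ay": 0,"az": 0,"gripper": 0}
  ]
}}

```text
clock: 1.55
position: [0.4617, 0.3157, 0.2424]
ee_rot: [0.004, 1.0, -0.0, 0.0]
ft_force: [0.1, 1.3, 0.3]
grip_width: 1.0
grasp_force: 0.0
```

>>> {"api": "apply_moves", "payload": {
  "rows": [
    {"x": 1,"y": 3,"z": 36,"ax": 0,"ay": 0,"az": 0,"gripper": 0},
    {"x": 0,"y": 0,"z": 36,"ax": 0,"ay": 0,"az": 0,"gripper": 0},
    {"x": 0,"y": 0,"z": 36,"ax": 0,"ay": 0,"az": 0,"gripper": 0},
    {"x": 0,"y": 0,"z": 36,"ax": 0,"ay": 0,"az": 0,"gripper": 0},
    {"x": 0,"y": 0,"z": 36,"ax": 0,"ay": 0,"az": 0,"gripper": 0}
  ]
}}

```text
clock: 1.97
position: [0.4579, 0.3226, 0.0609]
ee_rot: [0.0, 1.0, 0.001, 0.0]
ft_force: [0.5, 0.4, -0.6]
grip_width: 0.999
grasp_force: 0.0
```

>>> {"api": "apply_moves", "payload": {
  "rows": [
    {"x": 0,"y": 0,"z": 17,"ax": 0,"ay": 0,"az": 0,"gripper": 0},
    {"x": 0,"y": 0,"z": 17,"ax": 0,"ay": 0,"az": 0,"gripper": 0},
    {"x": 0,"y": 0,"z": 0,"ax": 0,"ay": 0,"az": 0,"gripper": 0},
    {"x": 0,"y": 0,"z": 0,"ax": 0,"ay": 0,"az": 0,"gripper": 0.3},
    {"x": 0,"y": 0,"z": 0,"ax": 0,"ay": 0,"az": 0,"gripper": 0.3}
  ]
}}

```text
clock: 2.38
position: [0.4592, 0.3223, 0.0295]
ee_rot: [-0.0, 1.0, 0.001, 0.0]
ft_force: [-1.0, 0.6, 0.4]
grip_width: 0.749
grasp_force: 0.0
```

>>> {"api": "apply_moves", "payload": {
  "rows": [
    {"x": 0,"y": 0,"z": 0,"ax": 0,"ay": 0,"az": 0,"gripper": 1},
    {"x": 0,"y": 0,"z": 0,"ax": 0,"ay": 0,"az": 0,"gripper": 1},
    {"x": 0,"y": 0,"z": 0,"ax": 0,"ay": 0,"az": 0,"gripper": 1},
    {"x": 0,"y": 0,"z": 0,"ax": 0,"ay": 0,"az": 0,"gripper": 1},
    {"x": 0,"y": 0,"z": 0,"ax": 0,"ay": 0,"az": 0,"gripper": 1}
  ]
}}

```text
clock: 2.8
position: [0.4596, 0.3222, 0.0301]
ee_rot: [-0.0, 1.0, 0.001, 0.001]
ft_force: [-2.5, -0.0, 5.4]
grip_width: 0.595
grasp_force: 41.6
```

>>> {"api": "apply_moves", "payload": {
  "rows": [
    {"x": 0,"y": 0,"z": -20,"ax": 0,"ay": 0,"az": 0,"gripper": 1},
    {"x": 0,"y": 0,"z": -35,"ax": 0,"ay": 0,"az": 0,"gripper": 1},
    {"x": 0,"y": 0,"z": -35,"ax": 0,"ay": 0,"az": 0,"gripper": 1},
    {"x": 0,"y": 0,"z": -35,"ax": 0,"ay": 0,"az": 0,"gripper": 1},
    {"x": 0,"y": 0,"z": -35,"ax": 0,"ay": 0,"az": 0,"gripper": 1}
  ]
}}

```text
clock: 3.22
position: [0.4587, 0.321, 0.1908]
ee_rot: [0.0, 1.0, 0.0, 0.0]
ft_force: [0.9, 0.5, -2.7]
grip_width: 0.591
grasp_force: 43.3
```

>>> {"api": "apply_moves", "payload": {
  "rows": [
    {"x": -21,"y": -30,"z": 0,"ax": 0,"ay": 0,"az": 0,"gripper": 1},
    {"x": -21,"y": -30,"z": 0,"ax": 0,"ay": 0,"az": 0,"gripper": 1},
    {"x": -21,"y": -30,"z": 0,"ax": 0,"ay": 0,"az": 0,"gripper": 1},
    {"x": -21,"y": -30,"z": 0,"ax": 0,"ay": 0,"az": 0,"gripper": 1},
    {"x": -21,"y": -30,"z": 0,"ax": 0,"ay": 0,"az": 0,"gripper": 1}
  ]
}}

```text
clock: 3.63
position: [0.5647, 0.1697, 0.1893]
ee_rot: [-0.0, 1.0, 0.0, 0.001]
ft_force: [0.4, -0.0, -3.1]
grip_width: 0.588
grasp_force: 43.3
```

>>> {"api": "apply_moves", "payload": {
  "rows": [
    {"x": -21,"y": -30,"z": 0,"ax": 0,"ay": 0,"az": 0,"gripper": 1},
    {"x": -21,"y": -30,"z": 0,"ax": 0,"ay": 0,"az": 0,"gripper": 1},
    {"x": 0,"y": 0,"z": 0,"ax": 0,"ay": 0,"az": 0,"gripper": 1},
    {"x": 0,"y": 0,"z": 0,"ax": 0,"ay": 0,"az": 0,"gripper": 1},
    {"x": 0,"y": 0,"z": 0,"ax": 0,"ay": 0,"az": 0,"gripper": 1}
  ]
}}

```text
clock: 4.05
position: [0.6059, 0.1116, 0.1886]
ee_rot: [0.0, 1.0, 0.0, -0.0]
ft_force: [-0.4, 1.1, -2.9]
grip_width: 0.589
grasp_force: 43.3
```

>>> {"api": "apply_moves", "payload": {
  "rows": [
    {"x": -2,"y": 0,"z": 25,"ax": 0,"ay": 0,"az": 0,"gripper": 1},
    {"x": 0,"y": 0,"z": 20,"ax": 0,"ay": 0,"az": 0,"gripper": 1},
    {"x": 0,"y": 0,"z": 10,"ax": 0,"ay": 0,"az": 0,"gripper": 1},
    {"x": 0,"y": 0,"z": 4,"ax": 0,"ay": 0,"az": 0,"gripper": 1},
    {"x": 0,"y": 0,"z": 4,"ax": 0,"ay": 0,"az": 0,"gripper": 1}
  ]
}}

```text
clock: 4.47
position: [0.6079, 0.1122, 0.1255]
ee_rot: [-0.001, 1.0, 0.0, 0.0]
ft_force: [-0.4, 0.9, -2.6]
grip_width: 0.588
grasp_force: 43.3
```

>>> {"api": "apply_moves", "payload": {
  "rows": [
    {"x": 0,"y": 0,"z": 4,"ax": 0,"ay": 0,"az": 0,"gripper": 1},
    {"x": 0,"y": 0,"z": 4,"ax": 0,"ay": 0,"az": 0,"gripper": 1},
    {"x": 0,"y": 0,"z": 4,"ax": 0,"ay": 0,"az": 0,"gripper": 1},
    {"x": 0,"y": 0,"z": 4,"ax": 0,"ay": 0,"az": 0,"gripper": 1},
    {"x": 0,"y": 0,"z": 2,"ax": 0,"ay": 0,"az": 0,"gripper": 1}
  ]
}}

```text
clock: 4.88
position: [0.6082, 0.1111, 0.107]
ee_rot: [-0.0, 1.0, 0.0, 0.0]
ft_force: [0.4, 0.2, -3.4]
grip_width: 0.585
grasp_force: 43.4
```

>>> {"api": "apply_moves", "payload": {
  "rows": [
    {"x": 0,"y": 0,"z": 2,"ax": 0,"ay": 0,"az": 0,"gripper": 1},
    {"x": 0,"y": 0,"z": 1,"ax": 0,"ay": 0,"az": 0,"gripper": 1},
    {"x": 0,"y": 0,"z": 0,"ax": 0,"ay": 0,"az": 0,"gripper": 1},
    {"x": 0,"y": 0,"z": 0,"ax": 0,"ay": 0,"az": 0,"gripper": 1},
    {"x": 0,"y": 0,"z": 0,"ax": 0,"ay": 0,"az": 0,"gripper": 1}
  ]
}}

```text
clock: 5.3
position: [0.6081, 0.111, 0.1044]
ee_rot: [-0.0, 1.0, -0.0, 0.0]
ft_force: [-0.4, -0.5, -2.1]
grip_width: 0.59
grasp_force: 43.4
```

>>> {"api": "apply_moves", "payload": {
  "rows": [
    {"x": 0,"y": 0,"z": 1,"ax": 0,"ay": 0,"az": 0,"gripper": 1},
    {"x": 0,"y": 0,"z": 1,"ax": 0,"ay": 0,"az": 0,"gripper": 1},
    {"x": 0,"y": 0,"z": 0,"ax": 0,"ay": 0,"az": 0,"gripper": 1},
    {"x": 0,"y": 0,"z": 0,"ax": 0,"ay": 0,"az": 0,"gripper": 1},
    {"x": 0,"y": 0,"z": 0,"ax": 0,"ay": 0,"az": 0,"gripper": 1}
  ]
}}

```text
clock: 5.72
position: [0.6082, 0.1111, 0.1025]
ee_rot: [-0.0, 1.0, 0.0, 0.0]
ft_force: [-0.7, -1.2, 0.3]
grip_width: 0.589
grasp_force: 43.7
```

```bash
python3 - <<'E'
from h import *
c=cam('scene');im=c['color'][130:230,190:340]
cv2.imwrite('pics/c.png',cv2.resize(im[:,:,::-1],None,fx=5,fy=5,interpolation=cv2.INTER_CUBIC))
print(get_obs()['ft_force'],get_obs()['position'])
E
```

```text
[-0.93513297 -0.47875959  1.13240435] [0.60818578 0.11106656 0.102467  ]
```

View pics/c.png

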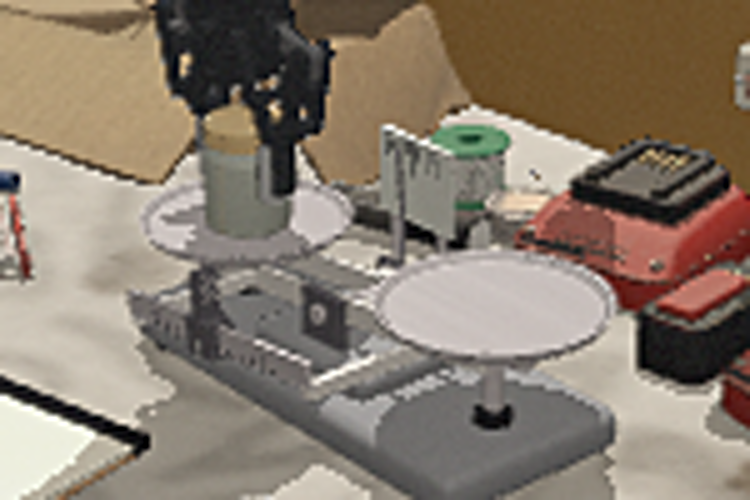

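The jar stands on the left pan, which is on its lower stop; the right pan is up. Release and lift.

>>> {"api": "apply_moves", "payload": {
  "rows": [
    {"x": 0,"y": 0,"z": 0,"ax": 0,"ay": 0,"az": 0,"gripper": 0.35},
    {"x": 0,"y": 0,"z": 0,"ax": 0,"ay": 0,"az": 0,"gripper": 0.2},
    {"x": 0,"y": 0,"z": 0,"ax": 0,"ay": 0,"az": 0,"gripper": 0.1},
    {"x": 0,"y": 0,"z": 0,"ax": 0,"ay": 0,"az": 0,"gripper": 0.1},
    {"x": 0,"y": 0,"z": -5,"ax": 0,"ay": 0,"az": 0,"gripper": 0.1}
  ]
}}

```text
clock: 6.18
position: [0.6076, 0.1112, 0.1066]
ee_rot: [-0.0, 1.0, -0.0, -0.001]
ft_force: [0.2, 0.5, -0.4]
grip_width: 0.902
grasp_force: 0.0
```

>>> {"api": "apply_moves", "payload": {
  "rows": [
    {"x": 0,"y": 0,"z": -15,"ax": 0,"ay": 0,"az": 0,"gripper": 0.1},
    {"x": 0,"y": 0,"z": -25,"ax": 0,"ay": 0,"az": 0,"gripper": 0.1},
    {"x": 0,"y": 0,"z": -35,"ax": 0,"ay": 0,"az": 0,"gripper": 0.1},
    {"x": 0,"y": 0,"z": -35,"ax": 0,"ay": 0,"az": 0,"gripper": 0},
    {"x": 0,"y": 0,"z": 0,"ax": 0,"ay": 0,"az": 0,"gripper": 0}
  ]
}}

```text
clock: 6.6
position: [0.611, 0.1116, 0.2254]
ee_rot: [-0.0, 1.0, 0.002, 0.005]
ft_force: [0.8, -0.1, 0.3]
grip_width: 1.002
grasp_force: 0.0
```

```bash
python3 - <<'E'
from h import *
c=cam('scene','s_left.png');t=cam('top','t_left.png')
lab=cv2.cvtColor(c['color'],cv2.COLOR_RGB2LAB).astype(int)
print(get_obs()['position'])
E
```

```text
[0.60892798 0.11137615 0.21933113]
```

>>> {"api": "apply_moves", "payload": {
  "rows": [
    {"x": 5,"y": -38,"z": 0,"ax": 0,"ay": 0,"az": 0,"gripper": 0},
    {"x": 5,"y": -38,"z": 0,"ax": 0,"ay": 0,"az": 0,"gripper": 0},
    {"x": 5,"y": -38,"z": 0,"ax": 0,"ay": 0,"az": 0,"gripper": 0},
    {"x": 5,"y": -38,"z": 0,"ax": 0,"ay": 0,"az": 0,"gripper": 0},
    {"x": 5,"y": -38,"z": 0,"ax": 0,"ay": 0,"az": 0,"gripper": 0}
  ]
}}

```text
clock: 7.12
position: [0.582, -0.0804, 0.2161]
ee_rot: [-0.0, 1.0, 0.0, -0.001]
ft_force: [1.3, -0.4, 0.1]
grip_width: 1.002
grasp_force: 0.0
```

>>> {"api": "apply_moves", "payload": {
  "rows": [
    {"x": 6,"y": -38,"z": 0,"ax": 0,"ay": 0,"az": 0,"gripper": 0},
    {"x": 6,"y": -38,"z": 0,"ax": 0,"ay": 0,"az": 0,"gripper": 0},
    {"x": 6,"y": -38,"z": 0,"ax": 0,"ay": 0,"az": 0,"gripper": 0},
    {"x": 6,"y": -38,"z": 0,"ax": 0,"ay": 0,"az": 0,"gripper": 0},
    {"x": 6,"y": -38,"z": 0,"ax": 0,"ay": 0,"az": 0,"gripper": 0}
  ]
}}

```text
clock: 7.53
position: [0.552, -0.2702, 0.216]
ee_rot: [-0.0, 1.0, 0.0, -0.001]
ft_force: [1.4, -0.1, -0.6]
grip_width: 1.0
grasp_force: 0.0
```

>>> {"api": "apply_moves", "payload": {
  "rows": [
    {"x": 5,"y": -38,"z": 0,"ax": 0,"ay": 0,"az": 0,"gripper": 0},
    {"x": 5,"y": -38,"z": 0,"ax": 0,"ay": 0,"az": 0,"gripper": 0},
    {"x": 0,"y": 0,"z": 0,"ax": 0,"ay": 0,"az": 0,"gripper": 0},
    {"x": 0,"y": 0,"z": 0,"ax": 0,"ay": 0,"az": 0,"gripper": 0},
    {"x": 0,"y": 0,"z": 0,"ax": 0,"ay": 0,"az": 0,"gripper": 0}
  ]
}}

```text
clock: 7.95
position: [0.5429, -0.3443, 0.2159]
ee_rot: [-0.0, 1.0, 0.001, -0.001]
ft_force: [0.3, 0.5, 0.3]
grip_width: 1.001
grasp_force: 0.0
```

Down 199 mm to TCP z≈0.017, then close.

>>> {"api": "apply_moves", "payload": {
  "rows": [
    {"x": 0,"y": -2,"z": 35,"ax": 0,"ay": 0,"az": 0,"gripper": 0},
    {"x": 0,"y": 0,"z": 35,"ax": 0,"ay": 0,"az": 0,"gripper": 0},
    {"x": 0,"y": 0,"z": 35,"ax": 0,"ay": 0,"az": 0,"gripper": 0},
    {"x": 0,"y": 0,"z": 35,"ax": 0,"ay": 0,"az": 0,"gripper": 0},
    {"x": 0,"y": 0,"z": 30,"ax": 0,"ay": 0,"az": 0,"gripper": 0}
  ]
}}

```text
clock: 8.37
position: [0.5433, -0.3441, 0.0445]
ee_rot: [-0.002, 1.0, 0.001, -0.001]
ft_force: [0.3, -0.2, -0.9]
grip_width: 0.998
grasp_force: 0.0
```

>>> {"api": "apply_moves", "payload": {
  "rows": [
    {"x": 0,"y": 0,"z": 17,"ax": 0,"ay": 0,"az": 0,"gripper": 0},
    {"x": 0,"y": 0,"z": 12,"ax": 0,"ay": 0,"az": 0,"gripper": 0},
    {"x": 0,"y": 0,"z": 0,"ax": 0,"ay": 0,"az": 0,"gripper": 0},
    {"x": 0,"y": 0,"z": 0,"ax": 0,"ay": 0,"az": 0,"gripper": 0.4},
    {"x": 0,"y": 0,"z": 0,"ax": 0,"ay": 0,"az": 0,"gripper": 0.5}
  ]
}}

```text
clock: 8.78
position: [0.5443, -0.3469, 0.0198]
ee_rot: [-0.0, 1.0, -0.0, 0.001]
ft_force: [-0.5, -0.0, 0.4]
grip_width: 0.744
grasp_force: 0.0
```

>>> {"api": "apply_moves", "payload": {
  "rows": [
    {"x": 0,"y": 0,"z": 0,"ax": 0,"ay": 0,"az": 0,"gripper": 1},
    {"x": 0,"y": 0,"z": 0,"ax": 0,"ay": 0,"az": 0,"gripper": 1},
    {"x": 0,"y": 0,"z": 0,"ax": 0,"ay": 0,"az": 0,"gripper": 1},
    {"x": 0,"y": 0,"z": 0,"ax": 0,"ay": 0,"az": 0,"gripper": 1},
    {"x": 0,"y": 0,"z": 0,"ax": 0,"ay": 0,"az": 0,"gripper": 1}
  ]
}}

```text
clock: 9.2
position: [0.544, -0.3473, 0.0198]
ee_rot: [-0.0, 1.0, -0.0, 0.001]
ft_force: [0.2, 0.1, 6.8]
grip_width: 0.384
grasp_force: 39.3
```

>>> {"api": "apply_moves", "payload": {
  "rows": [
    {"x": 0,"y": 0,"z": -20,"ax": 0,"ay": 0,"az": 0,"gripper": 1},
    {"x": 0,"y": 0,"z": -40,"ax": 0,"ay": 0,"az": 0,"gripper": 1},
    {"x": 0,"y": 0,"z": -40,"ax": 0,"ay": 0,"az": 0,"gripper": 1},
    {"x": 0,"y": 0,"z": -40,"ax": 0,"ay": 0,"az": 0,"gripper": 1},
    {"x": 0,"y": 0,"z": -30,"ax": 0,"ay": 0,"az": 0,"gripper": 1}
  ]
}}

```text
clock: 9.62
position: [0.5435, -0.3474, 0.1923]
ee_rot: [0.0, 1.0, -0.001, 0.001]
ft_force: [1.8, -0.8, -0.6]
grip_width: 0.382
grasp_force: 40.3
```

>>> {"api": "apply_moves", "payload": {
  "rows": [
    {"x": -11,"y": 34,"z": 0,"ax": 0,"ay": 0,"az": 0,"gripper": 1},
    {"x": -11,"y": 34,"z": 0,"ax": 0,"ay": 0,"az": 0,"gripper": 1},
    {"x": -11,"y": 34,"z": 0,"ax": 0,"ay": 0,"az": 0,"gripper": 1},
    {"x": -11,"y": 34,"z": 0,"ax": 0,"ay": 0,"az": 0,"gripper": 1},
    {"x": -11,"y": 34,"z": 0,"ax": 0,"ay": 0,"az": 0,"gripper": 1}
  ]
}}

```text
clock: 10.03
position: [0.5983, -0.1752, 0.1887]
ee_rot: [0.0, 1.0, 0.0, 0.0]
ft_force: [0.5, -0.5, -2.0]
grip_width: 0.383
grasp_force: 40.4
```

>>> {"api": "apply_moves", "payload": {
  "rows": [
    {"x": -10,"y": 34,"z": 0,"ax": 0,"ay": 0,"az": 0,"gripper": 1},
    {"x": -10,"y": 33,"z": 0,"ax": 0,"ay": 0,"az": 0,"gripper": 1},
    {"x": 0,"y": 0,"z": 0,"ax": 0,"ay": 0,"az": 0,"gripper": 1},
    {"x": 0,"y": 0,"z": 0,"ax": 0,"ay": 0,"az": 0,"gripper": 1},
    {"x": 0,"y": 0,"z": 0,"ax": 0,"ay": 0,"az": 0,"gripper": 1}
  ]
}}

```text
clock: 10.45
position: [0.6179, -0.1105, 0.1884]
ee_rot: [-0.0, 1.0, -0.0, -0.0]
ft_force: [-0.4, 0.0, -1.9]
grip_width: 0.381
grasp_force: 40.4
```

>>> {"api": "apply_moves", "payload": {
  "rows": [
    {"x": 0,"y": 0,"z": 30,"ax": 0,"ay": 0,"az": 0,"gripper": 1},
    {"x": 0,"y": 0,"z": 25,"ax": 0,"ay": 0,"az": 0,"gripper": 1},
    {"x": 0,"y": 0,"z": 10,"ax": 0,"ay": 0,"az": 0,"gripper": 1},
    {"x": 0,"y": 0,"z": 4,"ax": 0,"ay": 0,"az": 0,"gripper": 1},
    {"x": 0,"y": 0,"z": 2,"ax": 0,"ay": 0,"az": 0,"gripper": 1}
  ]
}}

```text
clock: 10.87
position: [0.6179, -0.1109, 0.1174]
ee_rot: [0.001, 1.0, -0.0, -0.0]
ft_force: [0.8, -0.5, -1.6]
grip_width: 0.375
grasp_force: 40.4
```

>>> {"api": "apply_moves", "payload": {
  "rows": [
    {"x": 0,"y": 0,"z": 2,"ax": 0,"ay": 0,"az": 0,"gripper": 1},
    {"x": 0,"y": 0,"z": 1,"ax": 0,"ay": 0,"az": 0,"gripper": 1},
    {"x": 0,"y": 0,"z": 1,"ax": 0,"ay": 0,"az": 0,"gripper": 1},
    {"x": 0,"y": 0,"z": 0,"ax": 0,"ay": 0,"az": 0,"gripper": 1},
    {"x": 0,"y": 0,"z": 0,"ax": 0,"ay": 0,"az": 0,"gripper": 1}
  ]
}}

```text
clock: 11.28
position: [0.6188, -0.1103, 0.1143]
ee_rot: [0.0, 1.0, -0.0, 0.001]
ft_force: [0.9, -1.6, 0.5]
grip_width: 0.379
grasp_force: 40.5
```

```bash
python3 - <<'E'
from h import *
c=cam('scene');im=c['color'][130:230,190:340]
cv2.imwrite('pics/d.png',cv2.resize(im[:,:,::-1],None,fx=5,fy=5,interpolation=cv2.INTER_CUBIC))
print(get_obs()['ft_force'],get_obs()['position'])
E
```

```text
[ 0.78036299 -1.01486134 -0.07901742] [ 0.61872497 -0.11020231  0.11412591]
```

View pics/d.png

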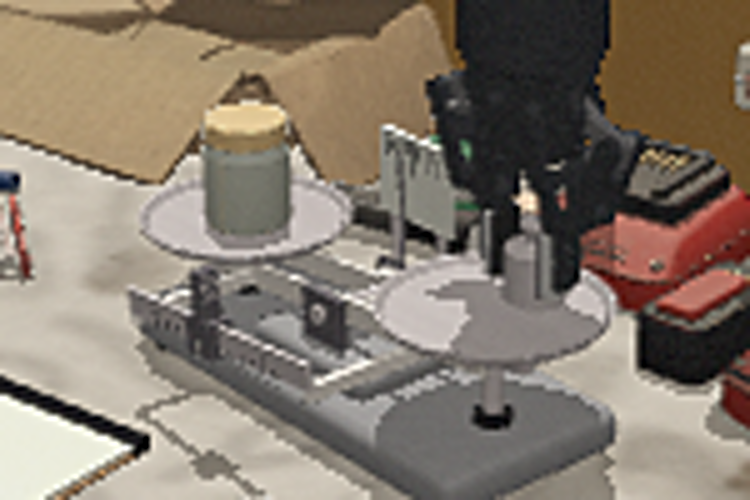

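The large weight rests on the right pan, toward the back at about (525,290) in the crop, and the jar stands upright on the left. Release.

>>> {"api": "apply_moves", "payload": {
  "rows": [
    {"x": 0,"y": 0,"z": 0,"ax": 0,"ay": 0,"az": 0,"gripper": 0.5},
    {"x": 0,"y": 0,"z": 0,"ax": 0,"ay": 0,"az": 0,"gripper": 0.4},
    {"x": 0,"y": 0,"z": 0,"ax": 0,"ay": 0,"az": 0,"gripper": 0.3},
    {"x": 0,"y": 0,"z": 0,"ax": 0,"ay": 0,"az": 0,"gripper": 0.3},
    {"x": 0,"y": 0,"z": -5,"ax": 0,"ay": 0,"az": 0,"gripper": 0.3}
  ]
}}

```text
clock: 11.75
position: [0.6175, -0.1096, 0.1175]
ee_rot: [-0.0, 1.0, 0.0, -0.001]
ft_force: [-1.3, -0.3, -0.1]
grip_width: 0.7
grasp_force: 0.0
```

>>> {"api": "apply_moves", "payload": {
  "rows": [
    {"x": 0,"y": 0,"z": -20,"ax": 0,"ay": 0,"az": 0,"gripper": 0.3},
    {"x": 0,"y": 0,"z": -35,"ax": 0,"ay": 0,"az": 0,"gripper": 0.3},
    {"x": 0,"y": 0,"z": -35,"ax": 0,"ay": 0,"az": 0,"gripper": 0.3},
    {"x": 0,"y": 0,"z": 0,"ax": 0,"ay": 0,"az": 0,"gripper": 0.5},
    {"x": 0,"y": 0,"z": 0,"ax": 0,"ay": 0,"az": 0,"gripper": 0.7}
  ]
}}

```text
clock: 12.17
position: [0.6193, -0.11, 0.211]
ee_rot: [-0.0, 1.0, -0.0, 0.002]
ft_force: [0.6, -0.2, -1.0]
grip_width: 0.428
grasp_force: 0.0
```

```bash
cat >> h.py <<'E'
def cmp(a,b,box):
    x0,x1,y0,y1=box
    A,B=[cv2.cvtColor(i[y0:y1,x0:x1],cv2.COLOR_BGR2GRAY).astype(np.float32) for i in(a,b)]
    return cv2.phaseCorrelate(A,B,cv2.createHanningWindow(A.shape[::-1],cv2.CV_32F))
E
python3 - <<'E'
from h import *
c=cam('scene','s1.png');cam('top','t1.png')
a=cv2.imread('pics/s_left.png');b=cv2.imread('pics/s1.png')
print(cmp(a,b,(226,254,146,182)))
# expected lid motion stop to stop
print(proj(c,(.608,.111,.139)),proj(c,(.608,.111,.161)),get_obs()['position'])
E
```

```text
((-0.2570458321616762, -0.009705088265270945), 0.926935863715631)
(np.float64(238.1124798496123), np.float64(152.55139588922958)) (np.float64(237.8181521726003), np.float64(145.4151119946901)) [ 0.61783438 -0.10963801  0.20777784]
```

```bash
python3 - <<'E'
from h import *
for f in('t1.png','t_left.png','top0.png'):
    im=cv2.imread('pics/'+f);g=cv2.cvtColor(im,cv2.COLOR_BGR2GRAY).astype(int)[214:232,225:275]
    n,l,s,c=cv2.connectedComponentsWithStats((g<115).astype(np.uint8))
    print(f,[(np.round(c[i]+[225,214],1),s[i,2:]) for i in range(1,n) if s[i,4]>5])
t=cam('top')
for u,v in((231,184.4),): print(ray(cam('scene'),u,v,.108))
im=cv2.imread('pics/t1.png')[205:240,215:285];cv2.imwrite('pics/e.png',cv2.resize(im,None,fx=10,fy=10,interpolation=cv2.INTER_CUBIC))
E
```

```text
t1.png [(array([245. , 215.7]), array([ 40,   8, 126], dtype=int32)), (array([247.5, 226.4]), array([12, 10, 56], dtype=int32))]
t_left.png [(array([245.5, 220.7]), array([ 46,  18, 404], dtype=int32))]
top0.png [(array([245.7, 215.9]), array([ 45,   7, 122], dtype=int32)), (array([247.3, 224.9]), array([ 7,  7, 36], dtype=int32)), (array([251.3, 230.5]), array([ 6,  2, 11], dtype=int32))]
[0.49776085 0.00641308 0.108     ]
```

View pics/e.png

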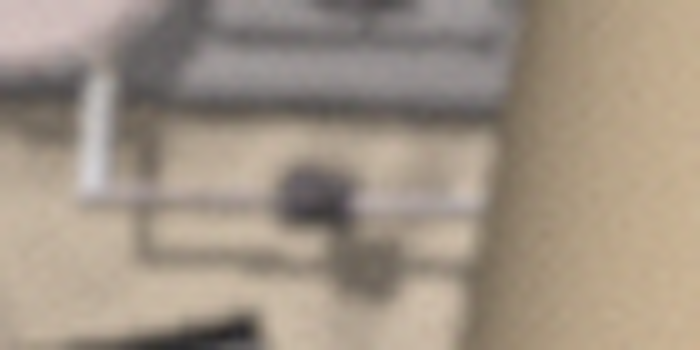

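The rider is at about (246.7,224.3) in the top image, so tab y≈0.012. Move above it.

>>> {"api": "apply_moves", "payload": {
  "rows": [
    {"x": 23,"y": 24,"z": 0,"ax": 0,"ay": 0,"az": 0,"gripper": 0.55},
    {"x": 23,"y": 24,"z": 0,"ax": 0,"ay": 0,"az": 0,"gripper": 0.55},
    {"x": 23,"y": 24,"z": 0,"ax": 0,"ay": 0,"az": 0,"gripper": 0.55},
    {"x": 23,"y": 24,"z": 0,"ax": 0,"ay": 0,"az": 0,"gripper": 0.55},
    {"x": 24,"y": 25,"z": 0,"ax": 0,"ay": 0,"az": 0,"gripper": 0.55}
  ]
}}

```text
clock: 12.78
position: [0.5004, 0.0119, 0.2071]
ee_rot: [-0.0, 1.0, -0.0, -0.001]
ft_force: [0.9, 0.4, 0.4]
grip_width: 0.449
grasp_force: 0.0
```

>>> {"api": "apply_moves", "payload": {
  "rows": [
    {"x": 0,"y": 0,"z": 30,"ax": 0,"ay": 0,"az": 3,"gripper": 0.55},
    {"x": 0,"y": 0,"z": 30,"ax": 0,"ay": 0,"az": 0,"gripper": 0.55},
    {"x": 0,"y": 0,"z": 10,"ax": 0,"ay": 0,"az": 0,"gripper": 0.55},
    {"x": 0,"y": 0,"z": 0,"ax": 0,"ay": 0,"az": 0,"gripper": 0.55},
    {"x": 0,"y": 0,"z": 0,"ax": 0,"ay": 0,"az": 0,"gripper": 0.55}
  ]
}}

```text
clock: 13.2
position: [0.5021, 0.0107, 0.1383]
ee_rot: [0.026, 1.0, -0.0, -0.001]
ft_force: [0.2, 0.3, 1.4]
grip_width: 0.456
grasp_force: 0.0
```

```bash
python3 - <<'E'
from h import *
c=cam('scene');im=c['color'][135:215,180:280]
cv2.imwrite('pics/f.png',cv2.resize(im[:,:,::-1],None,fx=7,fy=7,interpolation=cv2.INTER_CUBIC))
print(get_obs()['ft_force'],get_obs()['position'],get_obs()['ee_rot'])
E
```

```text
[ 0.60839696 -0.6094374   0.75629234] [0.50276266 0.01080421 0.1391823 ] [ 2.62611300e-02  9.99655083e-01 -4.30281758e-05  2.58397303e-04]
```

View pics/f.png

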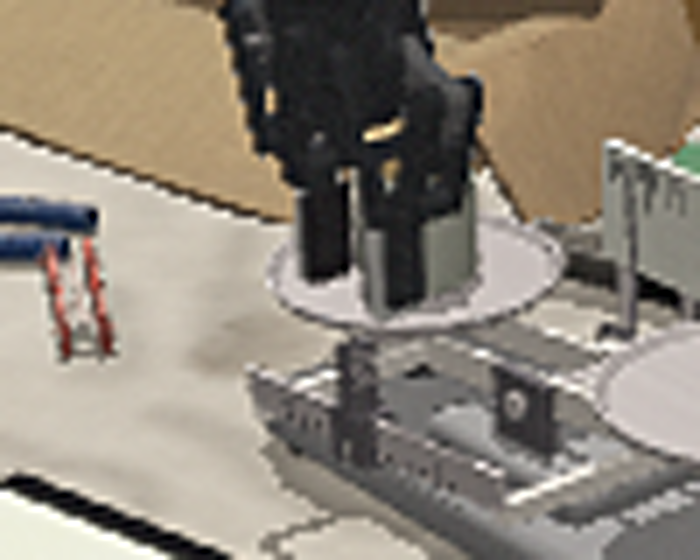

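The open fingers straddle the tab: gap centre at about (355,290), tab top at (357,345) in the crop. Lower, narrow, and slide 36 mm to the right.

>>> {"api": "apply_moves", "payload": {
  "rows": [
    {"x": 0,"y": 0,"z": 20,"ax": 0,"ay": 0,"az": 0,"gripper": 0.55},
    {"x": 0,"y": 0,"z": 17,"ax": 0,"ay": 0,"az": 0,"gripper": 0.55},
    {"x": 0,"y": 0,"z": 0,"ax": 0,"ay": 0,"az": 0,"gripper": 0.7},
    {"x": 0,"y": 0,"z": 0,"ax": 0,"ay": 0,"az": 0,"gripper": 0.8},
    {"x": 0,"y": 0,"z": 0,"ax": 0,"ay": 0,"az": 0,"gripper": 0.8}
  ],
  "newtons": 20
}}

```text
clock: 13.67
position: [0.5031, 0.0112, 0.1029]
ee_rot: [0.026, 1.0, 0.0, 0.001]
ft_force: [0.3, -0.1, -1.1]
grip_width: 0.195
grasp_force: 0.2
```

>>> {"api": "apply_moves", "payload": {
  "rows": [
    {"x": 0,"y": -7,"z": 0,"ax": 0,"ay": 0,"az": 0,"gripper": 0.8},
    {"x": 0,"y": -7,"z": 0,"ax": 0,"ay": 0,"az": 0,"gripper": 0.8},
    {"x": 0,"y": -7,"z": 0,"ax": 0,"ay": 0,"az": 0,"gripper": 0.8},
    {"x": 0,"y": -7,"z": 0,"ax": 0,"ay": 0,"az": 0,"gripper": 0.8},
    {"x": 0,"y": -8,"z": 0,"ax": 0,"ay": 0,"az": 0,"gripper": 0.8}
  ]
}}

```text
clock: 14.08
position: [0.5004, -0.0257, 0.1016]
ee_rot: [0.026, 1.0, 0.0, 0.0]
ft_force: [0.4, 0.1, -0.8]
grip_width: 0.194
grasp_force: 0.3
```

>>> {"api": "apply_moves", "payload": {
  "rows": [
    {"x": 0,"y": 0,"z": 0,"ax": 0,"ay": 0,"az": 0,"gripper": 0.8},
    {"x": 0,"y": 0,"z": 0,"ax": 0,"ay": 0,"az": 0,"gripper": 0.8},
    {"x": 0,"y": 0,"z": 0,"ax": 0,"ay": 0,"az": 0,"gripper": 0.6},
    {"x": 0,"y": 0,"z": -15,"ax": 0,"ay": 0,"az": 0,"gripper": 0.5},
    {"x": 0,"y": 0,"z": -20,"ax": 0,"ay": 0,"az": 0,"gripper": 0.5}
  ]
}}

```text
clock: 14.5
position: [0.499, -0.0244, 0.1352]
ee_rot: [0.026, 1.0, -0.0, -0.002]
ft_force: [0.6, 0.5, 0.5]
grip_width: 0.503
grasp_force: 0.0
```

>>> {"api": "apply_moves", "payload": {
  "rows": [
    {"x": 0,"y": 0,"z": 0,"ax": 0,"ay": 0,"az": 0,"gripper": 0.5},
    {"x": 0,"y": 0,"z": 0,"ax": 0,"ay": 0,"az": 0,"gripper": 0.5},
    {"x": 0,"y": 0,"z": 0,"ax": 0,"ay": 0,"az": 0,"gripper": 0.5},
    {"x": 0,"y": 0,"z": 0,"ax": 0,"ay": 0,"az": 0,"gripper": 0.5},
    {"x": 0,"y": 0,"z": 0,"ax": 0,"ay": 0,"az": 0,"gripper": 0.5}
  ]
}}

```text
clock: 14.92
position: [0.4998, -0.0247, 0.1355]
ee_rot: [0.026, 1.0, -0.0, -0.001]
ft_force: [-0.6, -0.7, -0.8]
grip_width: 0.5
grasp_force: 0.0
```

>>> {"api": "apply_moves", "payload": {
  "rows": [
    {"x": 0,"y": 0,"z": 0,"ax": 0,"ay": 0,"az": 0,"gripper": 0.5},
    {"x": 0,"y": 0,"z": 0,"ax": 0,"ay": 0,"az": 0,"gripper": 0.5},
    {"x": 0,"y": 0,"z": 0,"ax": 0,"ay": 0,"az": 0,"gripper": 0.5},
    {"x": 0,"y": 0,"z": 0,"ax": 0,"ay": 0,"az": 0,"gripper": 0.5},
    {"x": 0,"y": 0,"z": 0,"ax": 0,"ay": 0,"az": 0,"gripper": 0.5}
  ]
}}

```text
clock: 15.33
position: [0.5002, -0.0248, 0.1362]
ee_rot: [0.026, 1.0, 0.0, -0.0]
ft_force: [-0.1, -0.1, -0.3]
grip_width: 0.498
grasp_force: 0.0
```

```bash
cat >> h.py <<'E'
def beam(f):
    c=cam('scene',f);a=cv2.imread('pics/s1.png');b=cv2.imread('pics/'+f)
    for n,box in(('jar',(226,254,146,182)),('wt',(282,310,168,196))):
        x0,x1,y0,y1=box
        r=cv2.matchTemplate(cv2.resize(b[y0-10:y1+10,x0-6:x1+6],None,fx=4,fy=4,interpolation=cv2.INTER_CUBIC),cv2.resize(a[y0:y1,x0:x1],None,fx=4,fy=4,interpolation=cv2.INTER_CUBIC),cv2.TM_CCOEFF_NORMED)
        _,m,_,p=cv2.minMaxLoc(r);print(n,'shift px',(p[0]/4-6,p[1]/4-10),'score',round(m,3))
E
python3 - <<'E'
from h import *
beam('s2.png');print(get_obs()['position'],get_obs()['clock'])
c=cam('top','t2.png')
E
```

```text
jar shift px (0.75, 4.25) score 0.371
wt shift px (0.0, 2.25) score 0.746
[ 0.50023614 -0.02482745  0.13626488] 15.3833
```

>>> {"api": "apply_moves", "payload": {
  "rows": [
    {"x": 0,"y": 0,"z": 0,"ax": 0,"ay": 0,"az": 0,"gripper": 0.5},
    {"x": 0,"y": 0,"z": 0,"ax": 0,"ay": 0,"az": 0,"gripper": 0.5},
    {"x": 0,"y": 0,"z": 0,"ax": 0,"ay": 0,"az": 0,"gripper": 0.5},
    {"x": 0,"y": 0,"z": 0,"ax": 0,"ay": 0,"az": 0,"gripper": 0.5},
    {"x": 0,"y": 0,"z": 0,"ax": 0,"ay": 0,"az": 0,"gripper": 0.5}
  ]
}}

```text
clock: 15.85
position: [0.5002, -0.0248, 0.1363]
ee_rot: [0.026, 1.0, 0.0, 0.0]
ft_force: [-0.5, 0.3, 0.2]
grip_width: 0.497
grasp_force: 0.0
```

```bash
python3 - <<'E'
from h import *
beam('s3.png')
a=cv2.imread('pics/s1.png');b=cv2.imread('pics/s3.png')
o=np.hstack([cv2.resize(i[140:215,215:320],None,fx=3.8,fy=7,interpolation=cv2.INTER_CUBIC) for i in(a,b)])
cv2.imwrite('pics/g.png',o);print(o.shape)
c=cam('scene');print([proj(c,(.6188,-.11,z)) for z in(.095+.045,.073+.045)],[proj(c,(.597-.064,-.109,z)) for z in(.1,.078)])
E
```

```text
jar shift px (0.75, 4.25) score 0.371
wt shift px (0.0, 2.25) score 0.749
(525, 798, 3)
[(np.float64(295.1801585960046), np.float64(173.31883614992637)), (np.float64(295.0345898664446), np.float64(181.05405827915757))] [(np.float64(270.6283456969626), np.float64(197.3239757562607)), (np.float64(270.68736315784207), np.float64(205.0788400767766))]
```

View pics/g.png

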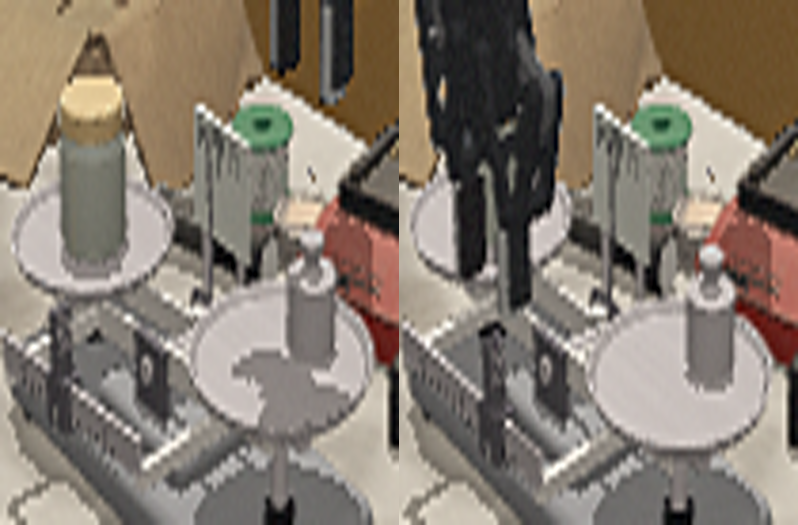

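The knob is about 2.3 px lower than at the stop, out of about 7.7 px stop to stop. That puts the beam at ≈ −0.04, so the left is about 8 g heavy. The rider must go about 7.3 mm further right, plus about 1.4 mm for the lean.

>>> {"api": "apply_moves", "payload": {
  "rows": [
    {"x": 0,"y": 0,"z": 20,"ax": 0,"ay": 0,"az": 0,"gripper": 0.5},
    {"x": 0,"y": 0,"z": 14,"ax": 0,"ay": 0,"az": 0,"gripper": 0.5},
    {"x": 0,"y": 0,"z": 0,"ax": 0,"ay": 0,"az": 0,"gripper": 0.7},
    {"x": 0,"y": 0,"z": 0,"ax": 0,"ay": 0,"az": 0,"gripper": 0.8},
    {"x": 0,"y": 0,"z": 0,"ax": 0,"ay": 0,"az": 0,"gripper": 0.8}
  ]
}}

```text
clock: 16.37
position: [0.5007, -0.0248, 0.1031]
ee_rot: [0.026, 1.0, 0.0, 0.0]
ft_force: [0.4, -0.1, 0.6]
grip_width: 0.2
grasp_force: 0.0
```

>>> {"api": "apply_moves", "payload": {
  "rows": [
    {"x": 0,"y": -2,"z": 0,"ax": 0,"ay": 0,"az": 0,"gripper": 0.8},
    {"x": 0,"y": -2,"z": 0,"ax": 0,"ay": 0,"az": 0,"gripper": 0.8},
    {"x": 0,"y": -2,"z": 0,"ax": 0,"ay": 0,"az": 0,"gripper": 0.8},
    {"x": 0,"y": -2.5,"z": 0,"ax": 0,"ay": 0,"az": 0,"gripper": 0.8},
    {"x": 0,"y": 0,"z": 0,"ax": 0,"ay": 0,"az": 0,"gripper": 0.8}
  ]
}}

```text
clock: 16.78
position: [0.4998, -0.034, 0.1025]
ee_rot: [0.026, 1.0, -0.0, 0.0]
ft_force: [0.8, 0.3, -0.2]
grip_width: 0.198
grasp_force: 0.0
```

>>> {"api": "apply_moves", "payload": {
  "rows": [
    {"x": 0,"y": 0,"z": 0,"ax": 0,"ay": 0,"az": 0,"gripper": 0.8},
    {"x": 0,"y": 0,"z": 0,"ax": 0,"ay": 0,"az": 0,"gripper": 0.8},
    {"x": 0,"y": 0,"z": 0,"ax": 0,"ay": 0,"az": 0,"gripper": 0.6},
    {"x": 0,"y": 0,"z": -15,"ax": 0,"ay": 0,"az": 0,"gripper": 0.5},
    {"x": 0,"y": 0,"z": -20,"ax": 0,"ay": 0,"az": 0,"gripper": 0.5}
  ]
}}

```text
clock: 17.2
position: [0.4986, -0.0333, 0.1363]
ee_rot: [0.026, 1.0, -0.0, -0.002]
ft_force: [-0.6, 0.8, 0.0]
grip_width: 0.498
grasp_force: 0.0
```

>>> {"api": "apply_moves", "payload": {
  "rows": [
    {"x": 0,"y": 0,"z": -20,"ax": 0,"ay": 0,"az": 0,"gripper": 0.5},
    {"x": 20,"y": 0,"z": -20,"ax": 0,"ay": 0,"az": 0,"gripper": 0.5},
    {"x": 20,"y": 0,"z": -20,"ax": 0,"ay": 0,"az": 0,"gripper": 0.5},
    {"x": 0,"y": 0,"z": -20,"ax": 0,"ay": 0,"az": 0,"gripper": 0.5},
    {"x": 0,"y": 0,"z": 0,"ax": 0,"ay": 0,"az": 0,"gripper": 0.5}
  ]
}}

```text
clock: 17.62
position: [0.4609, -0.0311, 0.2211]
ee_rot: [0.026, 1.0, 0.001, 0.003]
ft_force: [1.4, -0.3, 1.3]
grip_width: 0.503
grasp_force: 0.0
```

>>> {"api": "apply_moves", "payload": {
  "rows": [
    {"x": 0,"y": 0,"z": 0,"ax": 0,"ay": 0,"az": 0,"gripper": 0.5},
    {"x": 0,"y": 0,"z": 0,"ax": 0,"ay": 0,"az": 0,"gripper": 0.5},
    {"x": 0,"y": 0,"z": 0,"ax": 0,"ay": 0,"az": 0,"gripper": 0.5},
    {"x": 0,"y": 0,"z": 0,"ax": 0,"ay": 0,"az": 0,"gripper": 0.5},
    {"x": 0,"y": 0,"z": 0,"ax": 0,"ay": 0,"az": 0,"gripper": 0.5}
  ]
}}

```text
clock: 18.03
position: [0.4596, -0.0313, 0.2165]
ee_rot: [0.026, 1.0, -0.0, -0.001]
ft_force: [0.2, 0.5, -0.6]
grip_width: 0.502
grasp_force: 0.0
```

>>> {"api": "apply_moves", "payload": {
  "rows": [
    {"x": 0,"y": 0,"z": 0,"ax": 0,"ay": 0,"az": 0,"gripper": 0.5},
    {"x": 0,"y": 0,"z": 0,"ax": 0,"ay": 0,"az": 0,"gripper": 0.5},
    {"x": 0,"y": 0,"z": 0,"ax": 0,"ay": 0,"az": 0,"gripper": 0.5},
    {"x": 0,"y": 0,"z": 0,"ax": 0,"ay": 0,"az": 0,"gripper": 0.5},
    {"x": 0,"y": 0,"z": 0,"ax": 0,"ay": 0,"az": 0,"gripper": 0.5}
  ]
}}

```text
clock: 18.45
position: [0.4599, -0.0312, 0.2173]
ee_rot: [0.026, 1.0, 0.0, 0.0]
ft_force: [-0.1, 0.2, 0.6]
grip_width: 0.501
grasp_force: 0.0
```

```bash
python3 - <<'E'
from h import *
beam('s4.png');cam('top','t4.png')
a=cv2.imread('pics/s1.png');b=cv2.imread('pics/s3.png');d=cv2.imread('pics/s4.png')
# tight weight box & right pan front rim, from s3->s4 and s1->s3/s4
def tm(a,b,box,m=10):
    x0,x1,y0,y1=box;k=8
    r=cv2.matchTemplate(cv2.resize(b[y0-m:y1+m,x0-6:x1+6],None,fx=k,fy=k,interpolation=cv2.INTER_CUBIC),cv2.resize(a[y0:y1,x0:x1],None,fx=k,fy=k,interpolation=cv2.INTER_CUBIC),cv2.TM_CCOEFF_NORMED)
    _,s,_,p=cv2.minMaxLoc(r);return p[0]/k-6,p[1]/k-m,round(s,3)
for n,bx in(('wt',(288,304,171,193)),('rim',(268,300,190,206))):
    print(n,tm(a,b,bx),tm(a,d,bx))
print('wt34',tm(b,d,(286,306,172,196)))
E
```

```text
jar shift px (-0.25, -3.25) score 0.539
wt shift px (0.0, 3.5) score 0.689
wt (0.0, 2.25, 0.736) (0.125, 3.625, 0.645)
rim (-0.375, 2.125, 0.504) (1.75, 4.0, 0.509)
wt34 (0.125, 1.0, 0.91)
```

The beam looks near level: the shift is 3.6 px of about 7.7. I'll cross-check with the pan rims against both stops (scene0 at the right stop, s_left at the left stop).

```bash
python3 - <<'E'
from h import *
I={k:cv2.imread('pics/'+k+'.png') for k in('s_left','s1','s3','s4','scene0')}
L={k:cv2.cvtColor(v,cv2.COLOR_BGR2LAB).astype(float) for k,v in I.items()}
def edge(k,cols,lo,hi):
    r=[]
    for x in cols:
        p=cv2.GaussianBlur(L[k][lo:hi,x-1:x+2].mean((1,))[:,:1].copy(),(1,5),0).ravel()
        g=np.diff(p);i=int(np.argmin(g[1:-1]))+1
        d=g[i-1]-2*g[i]+g[i+1];r.append(lo+i+.5+(.5*(g[i-1]-g[i+1])/d if d else 0))
    return np.array(r)
for n,cols,lo,hi in(('R front',range(274,306,2),190,215),('L front',range(222,250,2),168,190)):
    print(n)
    for k in I: print(k,np.round(edge(k,cols,lo,hi),1))
d=cv2.resize(I['s4'][135:215,210:320],None,fx=7,fy=7,interpolation=cv2.INTER_CUBIC);cv2.imwrite('pics/i.png',d)
E
```

```text
R front
s_left [198.3 199.3 199.7 200.2 200.2 200.4 211.1 212.  211.4 200.5 200.4 200.2
 199.5 199.2 207.5 208.5]
s1 [198.6 199.5 200.1 200.3 200.1 206.5 211.4 212.2 211.4 210.6 206.6 206.6
 206.7 194.8 207.5 208.3]
s3 [201.3 201.8 202.3 202.5 203.  203.2 203.3 212.5 203.4 203.4 203.3 203.1
 202.3 201.8 207.3 207.8]
s4 [202.3 202.5 203.2 203.7 204.2 204.3 204.3 212.4 204.5 204.4 204.4 204.3
 203.6 202.9 207.4 207.8]
scene0 [206.5 207.3 207.6 208.2 208.4 208.6 212.5 212.4 212.2 208.8 208.5 208.4
 208.2 207.7 207.3 206.5]
L front
s_left [174.7 174.2 173.5 184.2 182.7 182.1 181.3 180.8 186.8 186.4 187.  180.4
 180.3 179.9]
s1 [178.1 178.6 179.3 184.3 180.4 181.2 181.4 181.4 181.4 186.3 181.3 180.8
 180.5 179.8]
s3 [175.8 176.5 177.2 177.6 185.3 184.7 184.8 185.8 185.4 185.3 185.6 187.3
 187.6 176.6]
s4 [174.8 175.5 186.9 176.5 176.9 177.5 178.  185.2 185.3 185.2 185.3 177.4
 177.2 176.5]
scene0 [187.2 184.7 184.3 183.8 173.1 173.5 174.  173.8 185.  185.3 173.3 173.1
 173.  172.5]
```

View pics/i.png

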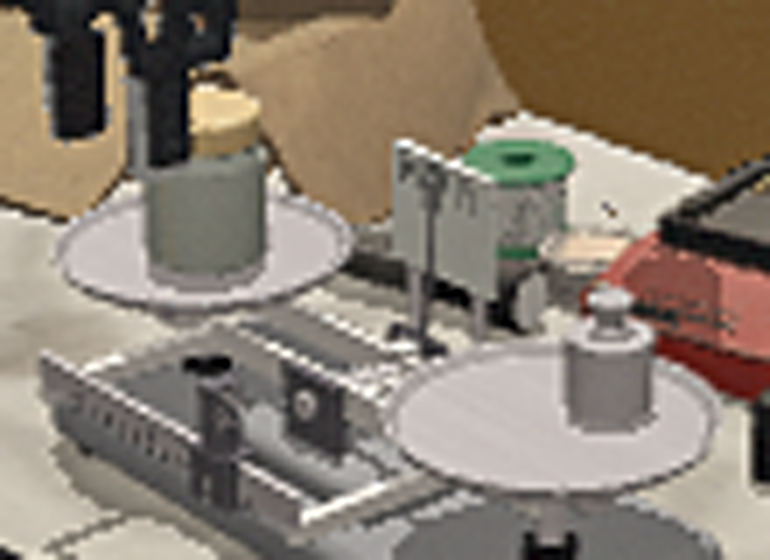

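The rims sit midway between the two stops on both pans, so the beam is at about −0.005 rad. The pointer is at mid plate at about (430,200) in the crop, the jar and large weight stand upright, and the gripper is clear of everything.

```bash
python3 -c "from workcell import *; print(hand_in())"
```

```text
the job is handed in; nothing more can be done
None
```

I handed the job in with the jar on the left pan, the large weight alone on the right and the rider set so the beam rests level, within about 0.01 rad by the images; the small weight was not needed and stays on the bench, and no verdict came back.

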